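Find the gift box whose lid rocks and press it home

TASK

One of the four closed gift boxes in the wire tray has a lid that rocks when you press near one of its short ends, because the card insert inside was not pushed down; the other three lids sit solid. Press on the lids with your fingertips to find it, then press that lid squarely in the middle until it is fully down and level, and finish while still holding it firmly down with your fingers so that I can put the seal on. Only press: do not lift anything, do not crush or shove the boxes, and leave the other things on the counter alone.

Things in the scene. Friction and masses are not known exactly. Their poses are not given: they have to be found in the camera images.
- tray: Chromed wire display tray, 300 x 410 mm inside, fixed on the counter; the boxes stand on its wire floor, 12 mm above the counter, its wire rim is 43 mm high. Origin: centre of its underside; x across the tray, y along its long side. It stands at any yaw within about 0.25 rad.
- box_1: Lower part of a brown card gift box, loose, 58 x 112 mm in plan, about 0.3 kg. Origin: centre of its underside; y along its long side, z up. Wall heights differ from box to box (55 to 61 mm), so the height of a lid at the start does not tell how it sits.
- box_2: As box_1, another box.
- box_3: As box_1, another box.
- box_4: As box_1, another box.
- lid_1: White card lid with a thin dark border low on its skirt, lying loose over box_1, 67 mm (x) x 123 mm (y), flat 3 mm top with a 14 mm skirt, about 50 g. Origin: middle of its top face, 74 to 76 mm above the counter; y along its long side, z up. The four lids are identical and all start level; any of them may be the one that rocks.
- lid_2: As lid_1, over box_2. How lids behave: a sound lid rests on its box's rim all round and yields nowhere (under 1 mm at 6 N). The one that rocks lies 5 mm above the rim, only on a 24 mm wide bridge of the insert across its middle.
- lid_3: As lid_1, over box_3. Behaviour, continued: pressed with only 1 to 6 N some 45 mm from the middle towards either short end, the rocking lid tips about 0.1 rad and the pressed spot sinks 3 to 4 mm until that end meets the rim; released, it falls back level.
- lid_4: As lid_1, over box_4. Behaviour, continued: pressed within 10 mm of its middle with more than about 10 N, the rocking lid goes down 5 mm with the insert and stays down, resting on the rim like the others. Keep below 50 N: the boxes crush.
- card_stand: Bystander: blank price card (85 mm wide) clipped on a steel wire stand with a round 68 mm foot, 166 mm high, standing beside the tray. Origin: centre of its underside.
- ribbon_roll: Bystander: roll of grey ribbon, 52 mm across, 38 mm high, standing beside the tray. Origin: centre of its underside.
- sample_cup: Bystander: paper cup, 72 mm across the rim, 75 mm high, standing beside the tray. Origin: centre of its underside.
Things that resemble listed ones, but are neither listed nor needed, are in the scene too. Leave any green or orange look-alike of the box_1 alone.

How it is judged (in metres and radians):
At the end, for the whole second after the job is handed in: The lid that rocked is down on its box's rim (its top face less than 59.5 mm above the box's underside, where no other lid can go) and at rest, and the fingers still press on it with more than 3 N; the other three lids lie on their boxes and are not touched; all four are level within 0.03 rad (((z of lid_1 in the frame of box_1 below 0.0595 m and contact force between the fingers and lid_1 above 3 N and linear speed of lid_1 below 0.01 m/s and contact force between the arm and lid_2 below 0.3 N and contact force between the arm and lid_3 below 0.3 N and contact force between the arm and lid_4 below 0.3 N) or (z of lid_2 in the frame of box_2 below 0.0595 m and contact force between the fingers and lid_2 above 3 N and linear speed of lid_2 below 0.01 m/s and contact force between the arm and lid_1 below 0.3 N and contact force between the arm and lid_3 below 0.3 N and contact force between the arm and lid_4 below 0.3 N) or (z of lid_3 in the frame of box_3 below 0.0595 m and contact force between the fingers and lid_3 above 3 N and linear speed of lid_3 below 0.01 m/s and contact force between the arm and lid_1 below 0.3 N and contact force between the arm and lid_2 below 0.3 N and contact force between the arm and lid_4 below 0.3 N) or (z of lid_4 in the frame of box_4 below 0.0595 m and contact force between the fingers and lid_4 above 3 N and linear speed of lid_4 below 0.01 m/s and contact force between the arm and lid_1 below 0.3 N and contact force between the arm and lid_2 below 0.3 N and contact force between the arm and lid_3 below 0.3 N)) and angle between each of lid_1, lid_2, lid_3, lid_4's own z axis and vertical below 0.03 rad and z of lid_1 in the frame of box_1 below 0.0665 m and z of lid_2 in the frame of box_2 below 0.0665 m and z of lid_3 in the frame of box_3 below 0.0665 m and z of lid_4 in the frame of box_4 below 0.0665 m); the arm keeps its last pose, push and grip.
It fails at once if A lid is lifted off its box (about 10 mm) (z of lid_1 in the frame of box_1 above 0.073 m or z of lid_2 in the frame of box_2 above 0.073 m or z of lid_3 in the frame of box_3 above 0.073 m or z of lid_4 in the frame of box_4 above 0.073 m).
It fails at once if A box is lifted, or shoved by more than 20 mm (distance of any of box_1, box_2, box_3, box_4 from where it was at the start of the episode above 0.02 m or height (world z) of any of box_1, box_2, box_3, box_4 above 0.022 m).
It fails at once if A lid is pressed hard enough to crush its box (over 60 N) (contact force between the arm and lid_1 above 60 N or contact force between the arm and lid_2 above 60 N or contact force between the arm and lid_3 above 60 N or contact force between the arm and lid_4 above 60 N).
It fails at once if The card stand, the ribbon roll or the cup is moved by more than 20 mm (distance of any of card_stand, ribbon_roll, sample_cup from where it was at the start of the episode above 0.02 m).
It also fails if it takes over 48 s, if anything falls off the work surface, if the arm or the gripper's body presses on something with over 40 N, if the wrist force passes 120 N, or if a joint passes its speed limit or range.

ROBOT

A 7-joint arm with a two-finger parallel gripper is mounted at the origin on the work surface. World frame = base frame: x ahead of the robot, y to its left, z up, the work surface at z = 0. Lengths are in mm, angles in degrees, forces in N, time in s.
With the tool pointing down it reaches from about 400 to 750 mm from the base axis. Payload 19.5 kg.
Tool frame: the origin (TCP) lies at the very end of the fingers, on their centre line; the grasp point (between the pads) lies 19 mm behind it; y points along the fingers, z is the direction in which the jaws open and shut, and the axes are right-handed (so a half turn about y gives the same grasp; the last joint's range is limited). The gripper opens to 85 mm and grips with 20 to 120 N. Pads are 22 mm wide; open, the fingers measure 114 mm over their backs; the gripper's body (76 mm by 85 mm) begins 54 mm behind the grasp point. The pads swing forward as they close: fully open they stand 13 mm farther back than shut.
Start: joints at [70.319, 40.479, -1.581, 85.061, 1.261, 54.483, -4.326], TCP at [170.904, -548.983, 194.568] pointing down, gripper open.
Joint ranges: [-155.06, 155.06], [-18.47, 123.98], [-90, 86.84], [0, 140.48], [-83.41, 263.41], [0, 116], [-161.91, 161.91]. Speed limits (degrees/s): [108.29, 108.29, 147.25, 147.25, 172.46, 172.46, 172.46].

INTERFACE

Orientations are given as [roll, pitch, yaw] about the fixed x, y, z axes, in that order (R = Rz(yaw) Ry(pitch) Rx(roll)).
In Python, from plant import * gives the robot as it stands.
- The arm moves only by the shell command python3 -m jog 'ROWS' [FORCE]. ROWS is JSON, one flat list of numbers, 7 for each row, row after row: the turn, a rotation vector about the tool's x, y, z in degrees, then the shift along the tool's x, y, z in cm, then the finger opening in cm, from 0 to 8.54. In form: [rx, ry, rz, dx, dy, dz, jaw, rx, ry, rz, dx, dy, dz, jaw, ...]. A call has 1 to 20 rows; each row is the pose to reach, as a shift and turn from the pose commanded when the call began, along the tool's axes at that moment; what a row does not reach only later rows make up. A row lasts 1/10 s, in which the tool goes at most 50 mm and 8.59 degrees, less where a joint would pass 70% of its speed; a pose out of reach is approached as far as the arm can. A call with a gripper value outside its range is refused whole. The fingers move at their own pace and stop on an object; FORCE is the grip in N (left out, the last holds). Time passes only in rows, so rows that repeat a pose let the fingers close. It gives the time, the measured TCP pose, the force and the opening at its end, in the units of the state.
- get_obs(): the state, without advancing time (a new reading comes with each control period).
- grab_frame(name): name is "side" or "top"; returns a dict with "frame" (400x640x3 uint8, red, green, blue), "fx", "fy", "cx", "cy" (pixels), "R" (3x3) and "t" (3): a world point X has camera coordinates R X + t. Camera axes: x right, y down, z forward; pixel columns grow to the right and rows downward; lengths in mm; the calibration is good to about 2 mm. A picture is of the moment at which its call begins. There is no depth.
- sign_off(): hands the job in, once; it reports no verdict.
The state is a dict: "time": time; "qpos": joint angles; "joint_velocities": joint speeds; "tau": joint torques, N m; "tcp_pos": TCP position; "orientation": TCP orientation; "wrist_force": force on the tool from outside, world axes, zero at the start; "moment": the same for the moment, N m; "finger_gap": opening from 0.0 (shut) to 1.0 (fully open).
Only numpy, scipy, OpenCV 4.12 (cv2) and the standard library are available. Lean on these libraries where they do the work, as an engineer would, in place of code of your own. Each camera call takes 0.05 s, during which the arm holds its last target.

## Working session

There is one attempt and no reset: what is moved stays moved. The work goes in short steps, Python scripts to look and compute and a shell command to move; the robot and the scene stay as the last step left them, time stands still between calls to the robot, and variables do not carry over. Pictures are saved under pics/ and viewed, and the job is handed in when it is done.

```bash
ls; mkdir -p pics
python3 - <<'E'
from plant import *
import cv2,json,numpy as np
print(get_obs())
for n in ("top","side"):
    g=grab_frame(n); cv2.imwrite(f"pics/{n}0.png",g["frame"][:,:,::-1]); 
    np.savez(f"{n}0.npz",**g)
    print(n,{k:np.round(g[k],4).tolist() for k in g if k!="frame"})
E
```

```text
pics
{'time': 0.0, 'qpos': array([70.31840351, 40.51149451, -1.58140095, 85.0837441 ,  1.25917828,
       54.4812689 , -4.32543012]), 'joint_velocities': array([-0.00072848, -0.03404979, -0.02858502,  0.07973599, -0.04427212,
       -0.15616805,  0.03341415]), 'tau': array([-1.07872597e-04, -8.83203363e+01,  1.23439986e+00, -2.36165947e+01,
        1.67714583e-02,  6.70725000e-03,  1.04108040e-04]), 'tcp_pos': array([ 170.82790654, -548.73427748,  194.15467552]), 'orientation': array([-9.00592064e+01, -1.35938449e-03, -1.62708722e+02]), 'wrist_force': array([-0.1713467 ,  0.61279891, -0.45127074]), 'moment': array([ 0.01383843,  0.00275134, -0.01140801]), 'finger_gap': 1.0017132797242456}
top {'fx': 383.4896, 'fy': 383.4896, 'cx': 315.5682, 'cy': 198.8412, 'R': [[0.0294, -0.9995, 0.0062], [-0.995, -0.0298, -0.0955], [0.0956, -0.0034, -0.9954]], 't': [-18.8179, 521.8417, 1157.8837]}
side {'fx': 396.1024, 'fy': 396.1024, 'cx': 318.3916, 'cy': 201.5816, 'R': [[-0.7464, -0.6655, -0.0016], [-0.4866, 0.5473, -0.6809], [0.4541, -0.5074, -0.7323]], 't': [424.5551, 316.1827, 698.4499]}
```

View pics/top0.png

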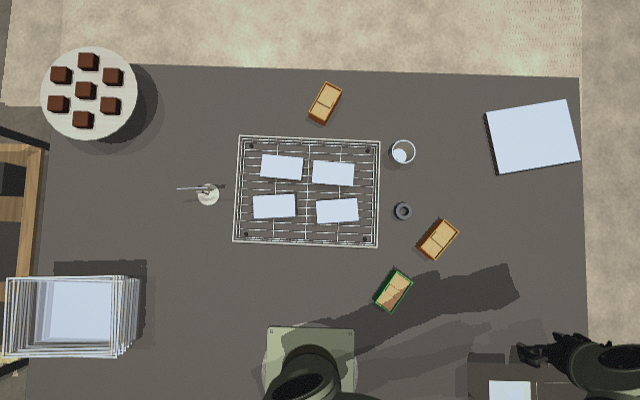

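View pics/side0.png

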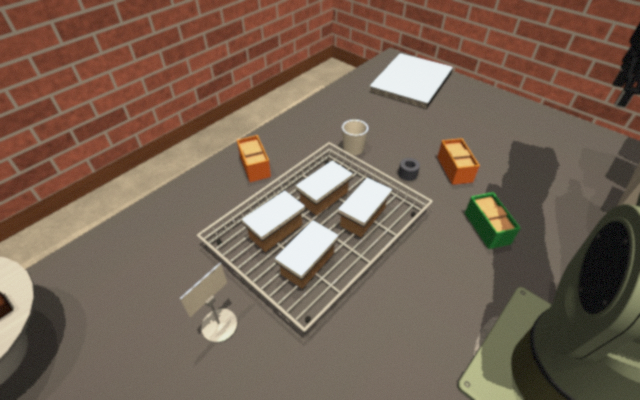

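The four white lids in the tray are in the top view at about (282,167), (333,173), (274,206) and (337,211). The open green and orange boxes outside the tray are look-alikes. The cup is at (403,152), the ribbon roll at (403,211) and the card stand at (207,193). Next I measure the lids.

```bash
cat > h.py <<'E'
import numpy as np,cv2
from scipy.spatial.transform import Rotation as Rn
def ray(g,px,z):
    R=np.array(g["R"]);t=np.array(g["t"]);c=-R.T@t
    px=np.atleast_2d(px).astype(float)
    d=np.c_[(px[:,0]-g["cx"])/g["fx"],(px[:,1]-g["cy"])/g["fy"],np.ones(len(px))]@R
    return c+d*((z-c[2])/d[:,2])[:,None]
def proj(g,X):
    p=np.atleast_2d(X)@np.array(g["R"]).T+g["t"]
    return np.c_[p[:,0]/p[:,2]*g["fx"]+g["cx"],p[:,1]/p[:,2]*g["fy"]+g["cy"]]
def lids(g,z=75,thr=185):
    f=g["frame"]; m=(f.min(2)>thr).astype(np.uint8)
    m=cv2.morphologyEx(m,cv2.MORPH_OPEN,np.ones((5,5),np.uint8))
    out=[]
    for c in cv2.findContours(m,cv2.RETR_EXTERNAL,cv2.CHAIN_APPROX_NONE)[0]:
        if cv2.contourArea(c)<400: continue
        P=ray(g,c[:,0],z)[:,:2]
        (x,y),(w,h),a=cv2.minAreaRect(P.astype(np.float32))
        if not(45<min(w,h)<85 and 95<max(w,h)<140): continue
        if h<w: a+=90
        M=cv2.moments(c); cen=ray(g,[[M["m10"]/M["m00"],M["m01"]/M["m00"]]],z)[0]
        out.append((x,y,cen[0],cen[1],min(w,h),max(w,h),(a)%180+90)) # long-axis dir deg
    return out
E
python3 - <<'E'
from h import *
for n in("top","side"):
    g=dict(np.load(n+"0.npz"))
    for l in lids(g): print(n,np.round(l,1), np.round(proj(g,[l[2],l[3],75])[0]))
g=dict(np.load("top0.npz"))
for n,p,z in(("cup",(403,152),75),("roll",(403,211),38),("stand",(207,193),0)):print(n,ray(g,p,z)[0].round())
E
```

```text
top [ -10.2 -567.3  -10.3 -567.2   46.1  112.7   91.5] [510. 390.]
top [485.2 -66.4 485.1 -66.1  63.5 120.6  95.8] [337. 210.]
top [493.  119.6 493.  119.8  63.7 120.8  94.5] [274. 206.]
top [597.2 -51.7 596.6 -51.2  65.5 120.8 266.9] [332. 173.]
top [610.7 101.8 610.8 101.8  64.1 121.  266. ] [281. 167.]
side [493.4 119.  492.  122.6  68.2 125.   94.7] [306. 247.]
side [611.9 101.  610.8 104.3  69.4 124.  266.4] [272. 213.]
side [484.8 -65.6 483.7 -62.8  67.5 123.6  96. ] [365. 200.]
side [596.5 -51.5 595.8 -48.7  68.3 124.  267.1] [324. 180.]
cup [ 666. -261.   75.]
roll [ 492. -271.   38.]
stand [533. 339.   0.]
```

```bash
cat >> h.py <<'E'
def delta(X,yaw,cmd=None):
    from plant import get_obs
    o=get_obs(); R=Rn.from_euler('xyz',o["orientation"],degrees=True)
    T=Rn.from_euler('xyz',[-90,0,yaw],degrees=True)
    print("t",o["time"],"tcp",o["tcp_pos"].round(1),"ori",o["orientation"].round(2),"F",o["wrist_force"].round(2),"gap",round(o["finger_gap"],3))
    print("rot",(R.inv()*T).as_rotvec(degrees=True).round(2),"shift cm",(R.inv().apply(np.array(X)-o["tcp_pos"])/10).round(3))
LID={'A':(485,-66,95.9),'B':(493,119.8,94.6),'C':(597,-51.4,87),'D':(611,101.8,86.2)}
def pt(l,s):
    x,y,a=LID[l]; a=np.radians(a); return x+s*np.cos(a),y+s*np.sin(a)
E
python3 - <<'E'
from h import *
delta([*pt('A',-45),100],-84)
E
```

```text
t 0.1 tcp [ 170.8 -548.8  194.2] ori [ -90.05   -0.   -162.7 ] F [0.37 0.4  0.38] gap 1.001
rot [ 5.00e-02 -7.87e+01 -3.00e-02] shift cm [-43.461   9.448 -32.333]
```

```bash
python3 -m jog '[0,-8,0,-4,0.5,-3,0, 0,-16,0,-8,1,-6,0, 0,-24,0,-12,1.5,-9,0, 0,-32,0,-15.5,2,-11.5,0, 0,-40,0,-19,2.5,-14,0, 0,-47,0,-23,3,-17,0, 0,-54,0,-27,4,-20,0, 0,-60,0,-30.5,5,-22.5,0, 0,-66,0,-34,6,-25,0, 0,-72,0,-37,7,-27.5,0, 0,-76,0,-40,8,-30,0, 0,-78.7,0,-43.46,9.45,-32.33,0, 0,-78.7,0,-43.46,9.45,-32.33,0, 0,-78.7,0,-43.46,9.45,-32.33,0, 0,-78.7,0,-43.46,9.45,-32.33,0]' 20
python3 - <<'E'
from h import *
delta([*pt('A',-45),78],-84)
E
```

```text
time: 1.6
tcp_pos: [489.3, -112.0, 100.2]
orientation: [-90.0, -0.0, -84.1]
wrist_force: [-0.2, 1.1, 0.4]
finger_gap: -0.002
t 1.6 tcp [ 489.3 -112.   100.2] ori [-9.003e+01 -2.000e-02 -8.409e+01] F [-0.23  1.06  0.42] gap -0.002
rot [ 0.03 -0.09  0.02] shift cm [-0.118  2.218  0.047]
```

```bash
python3 -m jog '[0,0,0,0,1,0,0, 0,0,0,0,2,0,0, 0,0,0,0,2.3,0,0, 0,0,0,0,2.3,0,0]'
for i in 1 2 3 4; do :; done
python3 -m jog '[0,0,0,0,0.1,0,0, 0,0,0,0,0.1,0,0]'
python3 -m jog '[0,0,0,0,0.1,0,0, 0,0,0,0,0.1,0,0]'
```

```text
time: 2.0
tcp_pos: [489.4, -111.2, 76.5]
orientation: [-90.1, 0.0, -84.0]
wrist_force: [0.4, -0.4, -0.1]
finger_gap: -0.001
time: 2.2
tcp_pos: [489.8, -111.2, 76.2]
orientation: [-90.0, -0.0, -84.0]
wrist_force: [-1.2, -0.2, -0.1]
finger_gap: 0.0
time: 2.4
tcp_pos: [489.8, -111.1, 75.1]
orientation: [-90.0, 0.0, -84.0]
wrist_force: [0.3, -0.5, 0.5]
finger_gap: -0.005
```

```bash
python3 -m jog '[0,0,0,0,0.1,0,0, 0,0,0,0,0.1,0,0, 0,0,0,0,0.1,0,0]'
python3 -m jog '[0,0,0,0,0.1,0,0, 0,0,0,0,0.1,0,0, 0,0,0,0,0.1,0,0]'
```

```text
time: 2.7
tcp_pos: [489.7, -111.1, 74.1]
orientation: [-90.0, 0.0, -84.0]
wrist_force: [-0.3, 0.3, 0.5]
finger_gap: 0.002
time: 3.0
tcp_pos: [489.8, -111.1, 73.1]
orientation: [-90.0, 0.0, -84.0]
wrist_force: [0.0, -0.2, -0.3]
finger_gap: -0.001
```

```bash
python3 -m jog '[0,0,0,0,0.1,0,0, 0,0,0,0,0.1,0,0, 0,0,0,0,0.1,0,0]'
python3 - <<'E'
from plant import *
import cv2
g=grab_frame("side"); f=g["frame"][150:290,240:430,::-1]; cv2.imwrite("pics/s1.png",cv2.resize(f,None,fx=4,fy=4,interpolation=cv2.INTER_CUBIC))
E
```

```text
time: 3.3
tcp_pos: [489.8, -111.1, 72.1]
orientation: [-90.0, 0.0, -84.0]
wrist_force: [0.6, 0.2, 0.3]
finger_gap: 0.001
```

View pics/s1.png

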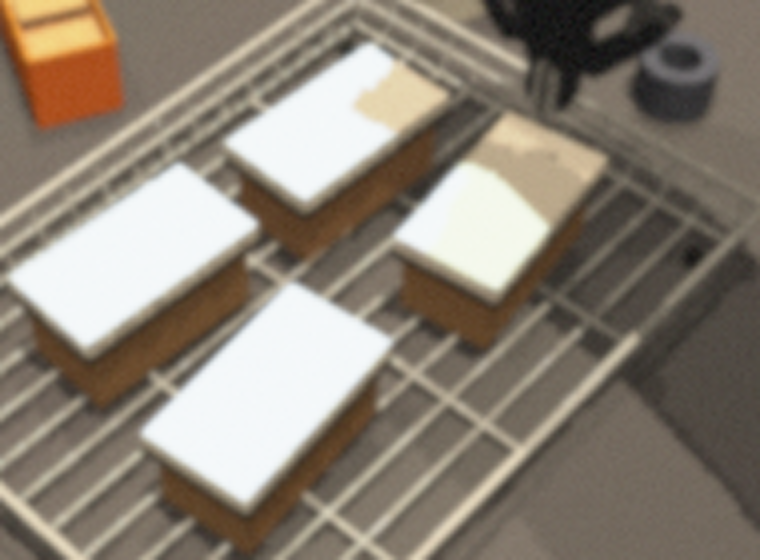

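Run:
```python
from h import *
from plant import *
g=grab_frame("side"); o=get_obs(); print(o["tcp_pos"], proj(g,o["tcp_pos"]))
f=g["frame"][:,:,::-1].copy()
for s in(-61,-45,0,45):print(s,proj(g,[*pt('A',s),75]))
cv2.imwrite("pics/s2.png",cv2.resize(f[60:260,300:500],None,fx=3,fy=3,interpolation=cv2.INTER_CUBIC))
g=grab_frame("top");print(proj(g,o["tcp_pos"])); cv2.imwrite("pics/t2.png",cv2.resize(g["frame"][100:300,250:450,::-1],None,fx=3,fy=3,interpolation=cv2.INTER_CUBIC))
```

```text
[ 489.78453715 -111.10028404   72.1075428 ] [[375.30168928 187.85397675]]
-61 [[378.84396612 183.17579408]]
-45 [[375.39958226 187.08553089]]
0 [[365.34907704 198.49390807]]
45 [[354.72683863 210.55126236]]
[[351.79692817 209.31162497]]
```

View pics/s2.png

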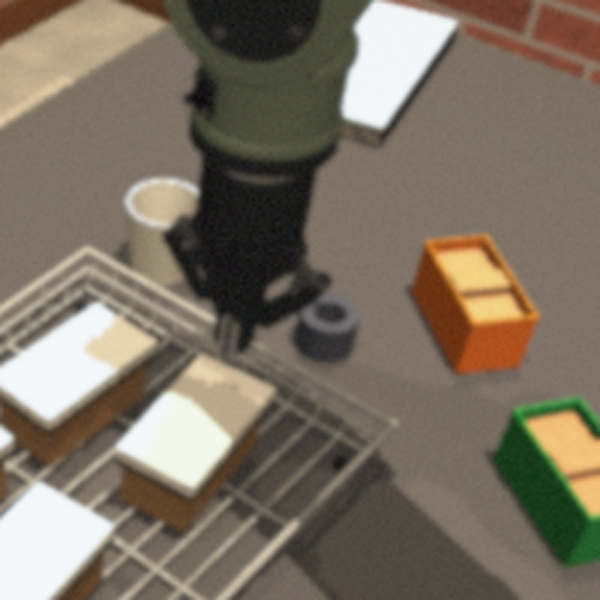

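View pics/t2.png

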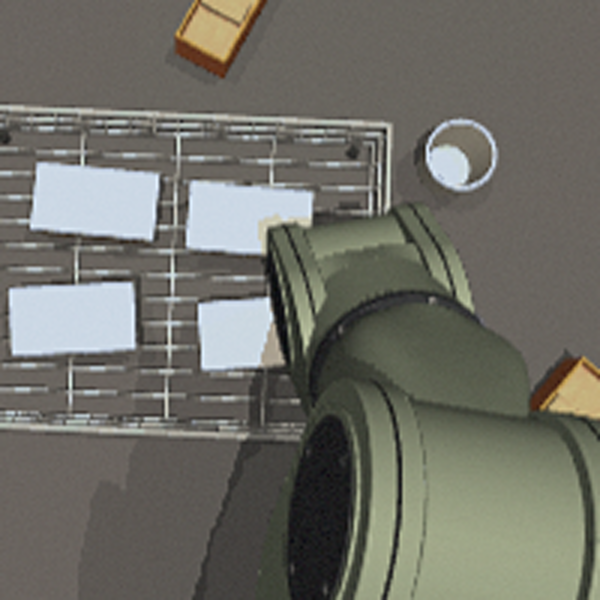

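Run:
```python
from h import *
from plant import *
X=[170.8,-548.8,194.2]
for n in("top","side"):
    g=dict(np.load(n+"0.npz")); print(n,proj(g,X))
g=dict(np.load("side0.npz")); cv2.imwrite("pics/s3.png",cv2.resize(g["frame"][0:130,540:640,::-1],None,fx=4,fy=4,interpolation=cv2.INTER_CUBIC))
g=dict(np.load("top0.npz")); cv2.imwrite("pics/t3.png",cv2.resize(g["frame"][300:400,480:640,::-1],None,fx=4,fy=4,interpolation=cv2.INTER_CUBIC))
g=grab_frame("side"); cv2.imwrite("pics/s4.png",cv2.resize(g["frame"][140:215,330:430,::-1],None,fx=7,fy=7,interpolation=cv2.INTER_CUBIC))
```

```text
top [[524.70713323 335.30912686]]
side [[605.82693929 114.9438717 ]]
```

View pics/s3.png

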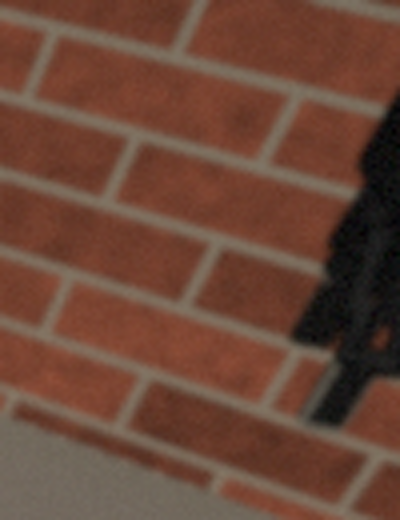

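View pics/t3.png

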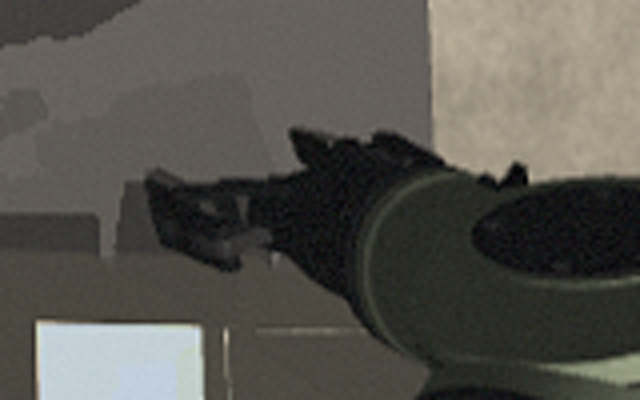

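View pics/s4.png

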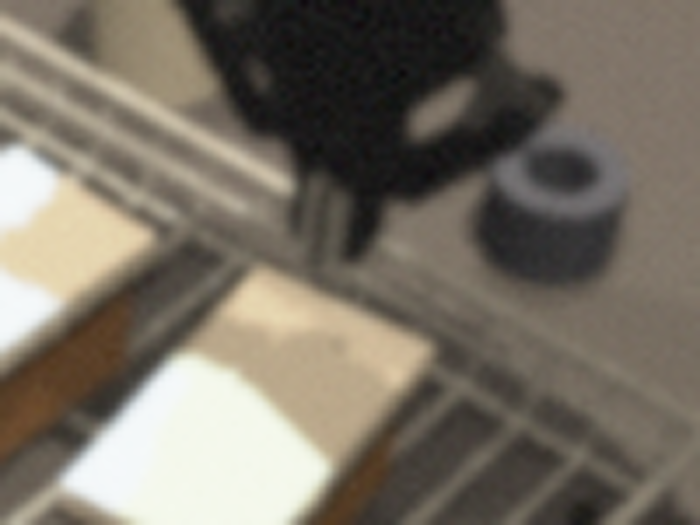

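The picture disagrees with the reported TCP. The fingertips show at about (379,177) in the side view, but the TCP projects to (375,188). There is no contact force at z = 72, so the tips may be about 35 mm higher than reported, or shifted sideways. I'll go over lid A's other end, where both cases still land on this lid, and look again.

```bash
python3 -m jog '[0,0,0,0,-1.5,0,0, 0,0,0,0,-3,0,0, 0,0,0,-3,-3,0,0, 0,0,0,-6,-3,0,0, 0,0,0,-8.5,-3,0,0, 0,0,0,-8.5,-3,0,0, 0,0,0,-8.5,-3,0,0]'
python3 - <<'E'
from h import *
from plant import *
delta([*pt('A',40),78],-84)
g=grab_frame("side"); o=get_obs(); print(proj(g,o["tcp_pos"]))
cv2.imwrite("pics/s5.png",cv2.resize(g["frame"][120:240,300:420,::-1],None,fx=5,fy=5,interpolation=cv2.INTER_CUBIC))
g=grab_frame("top");print(proj(g,o["tcp_pos"])); cv2.imwrite("pics/t5.png",cv2.resize(g["frame"][130:260,250:410,::-1],None,fx=5,fy=4,interpolation=cv2.INTER_CUBIC))
E
```

```text
time: 4.2
tcp_pos: [480.9, -26.6, 102.2]
orientation: [-90.0, -0.0, -84.0]
wrist_force: [0.8, -1.1, -0.7]
finger_gap: 0.001
t 4.2 tcp [480.9 -26.6 102.2] ori [-9.000e+01 -1.000e-02 -8.397e+01] F [ 0.8  -1.08 -0.67] gap 0.001
rot [0.   0.03 0.01] shift cm [-4.300e-02  2.415e+00 -1.000e-03]
[[357.07353544 200.51233459]]
[[323.65229259 210.79409149]]
```

View pics/s5.png

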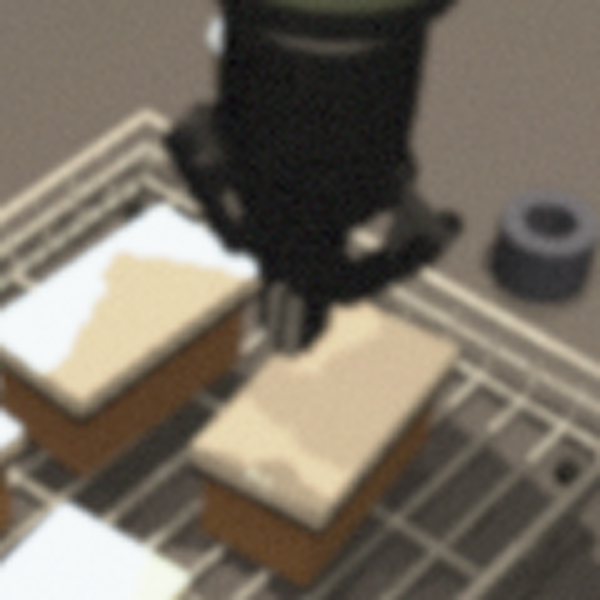

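View pics/t5.png

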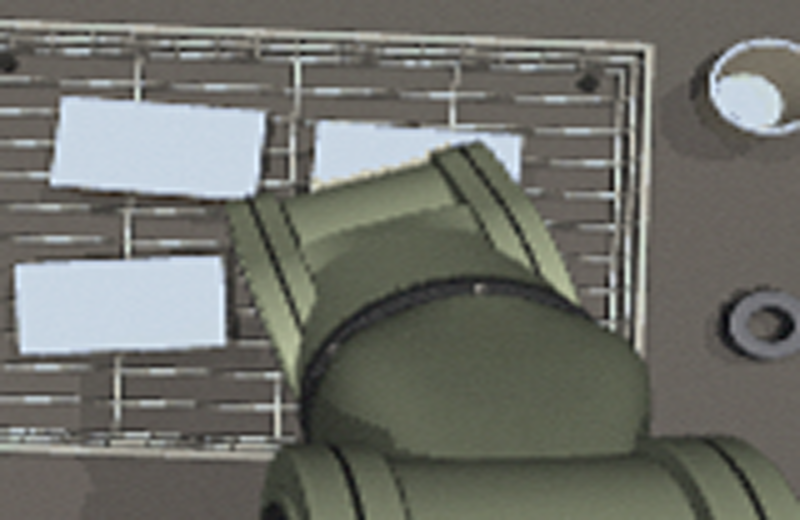

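```bash
python3 -m jog '[0,0,0,0,1,0,0, 0,0,0,0,2,0,0, 0,0,0,0,2.6,0,0, 0,0,0,0,2.8,0,0]'
python3 -m jog '[0,0,0,0,0.1,0,0, 0,0,0,0,0.2,0,0, 0,0,0,0,0.2,0,0]'
```

```text
time: 4.7
tcp_pos: [480.4, -26.7, 73.1]
orientation: [-90.1, 0.0, -84.0]
wrist_force: [0.0, -0.2, 0.3]
finger_gap: 0.002
time: 5.0
tcp_pos: [481.0, -26.6, 72.2]
orientation: [-90.0, 0.0, -84.0]
wrist_force: [-0.6, -0.0, 0.4]
finger_gap: -0.003
```

```bash
python3 -m jog '[0,0,0,0,0.1,0,0, 0,0,0,0,0.1,0,0]'
python3 -m jog '[0,0,0,0,0.1,0,0, 0,0,0,0,0.1,0,0]'
python3 -m jog '[0,0,0,0,0.1,0,0, 0,0,0,0,0.1,0,0]'
python3 -m jog '[0,0,0,0,0.1,0,0, 0,0,0,0,0.1,0,0]'
```

```text
time: 5.2
tcp_pos: [480.9, -26.6, 71.1]
orientation: [-90.0, 0.0, -84.0]
wrist_force: [0.6, -0.3, -0.5]
finger_gap: -0.004
time: 5.4
tcp_pos: [480.9, -26.6, 70.1]
orientation: [-90.0, 0.0, -84.0]
wrist_force: [-0.4, -0.0, 0.2]
finger_gap: -0.002
time: 5.6
tcp_pos: [480.9, -26.6, 69.0]
orientation: [-90.0, 0.0, -84.0]
wrist_force: [-0.6, 0.3, 0.3]
finger_gap: -0.002
time: 5.8
tcp_pos: [480.8, -26.6, 68.0]
orientation: [-90.0, 0.0, -84.0]
wrist_force: [-0.6, 0.5, 0.9]
finger_gap: -0.001
```

Run:
```python
from h import *
from plant import *
g=grab_frame("side"); o=get_obs(); print(proj(g,o["tcp_pos"]))
for h in(20,30,40):print(h,proj(g,o["tcp_pos"]+[0,0,h]))
cv2.imwrite("pics/s6.png",cv2.resize(g["frame"][160:240,310:410,::-1],None,fx=7,fy=7,interpolation=cv2.INTER_CUBIC))
```

```text
[[355.82525422 211.17105694]]
20 [[356.44362649 205.10258022]]
30 [[356.76072537 201.9906891 ]]
40 [[357.08328096 198.82524778]]
```

View pics/s6.png

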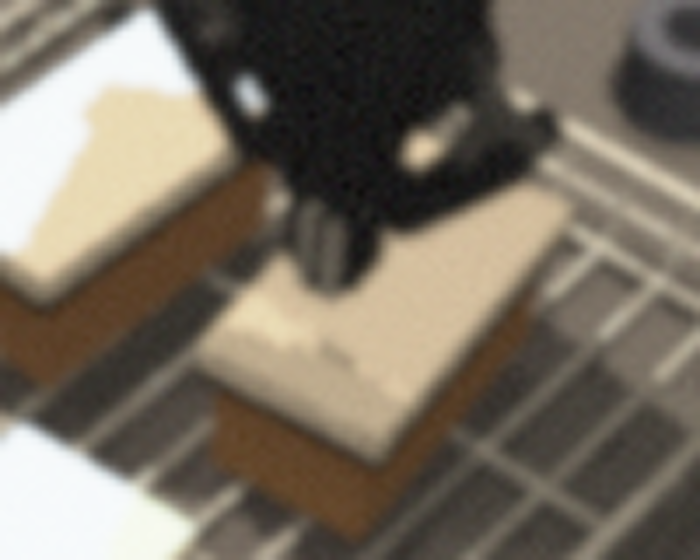

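The tips show at (358,201), which matches a height about 33 mm above the reported TCP and not a sideways shift. I'll keep descending to actual contact. I expect that at a reported z of about 42.

```bash
python3 -m jog '[0,0,0,0,0.5,0,0, 0,0,0,0,1,0,0, 0,0,0,0,1.4,0,0, 0,0,0,0,1.6,0,0, 0,0,0,0,1.6,0,0]'
python3 - <<'E'
from h import *
from plant import *
g=grab_frame("side"); o=get_obs(); print(proj(g,o["tcp_pos"]))
for h in(20,30,40):print(h,proj(g,o["tcp_pos"]+[0,0,h]))
cv2.imwrite("pics/s7.png",cv2.resize(g["frame"][160:240,310:410,::-1],None,fx=7,fy=7,interpolation=cv2.INTER_CUBIC))
E
```

```text
time: 6.35
tcp_pos: [480.7, -26.5, 51.8]
orientation: [-90.0, 0.0, -84.0]
wrist_force: [-0.3, 0.1, -0.5]
finger_gap: 0.003
[[355.35160676 215.91692798]]
20 [[355.95379256 210.00892954]]
30 [[356.26248701 206.98035198]]
40 [[356.57642122 203.90036767]]
```

View pics/s7.png

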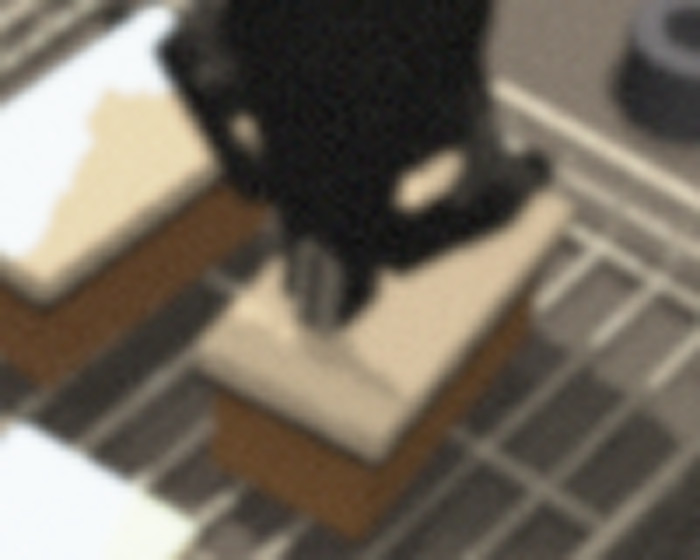

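```bash
python3 -m jog '[0,0,0,0,0.1,0,0, 0,0,0,0,0.2,0,0, 0,0,0,0,0.3,0,0, 0,0,0,0,0.3,0,0]'
for i in 1 2; do :; done
python3 -m jog '[0,0,0,0,0.1,0,0, 0,0,0,0,0.1,0,0]'
python3 -m jog '[0,0,0,0,0.1,0,0, 0,0,0,0,0.1,0,0]'
python3 -m jog '[0,0,0,0,0.1,0,0, 0,0,0,0,0.1,0,0]'
```

```text
time: 6.8
tcp_pos: [480.9, -26.6, 49.0]
orientation: [-90.0, 0.0, -84.0]
wrist_force: [0.3, -0.4, -0.2]
finger_gap: 0.001
time: 7.0
tcp_pos: [480.9, -26.5, 48.0]
orientation: [-90.0, 0.0, -84.0]
wrist_force: [-0.2, -0.6, -0.5]
finger_gap: 0.002
time: 7.2
tcp_pos: [480.9, -26.6, 47.0]
orientation: [-90.0, 0.0, -84.0]
wrist_force: [0.4, -0.4, 0.2]
finger_gap: 0.0
time: 7.4
tcp_pos: [480.9, -26.6, 46.0]
orientation: [-90.0, 0.0, -84.0]
wrist_force: [-0.8, 0.5, 0.3]
finger_gap: -0.001
```

```bash
python3 -m jog '[0,0,0,0,0.1,0,0, 0,0,0,0,0.1,0,0]'
python3 -m jog '[0,0,0,0,0.1,0,0, 0,0,0,0,0.1,0,0]'
python3 -m jog '[0,0,0,0,0.1,0,0, 0,0,0,0,0.1,0,0]'
```

```text
time: 7.6
tcp_pos: [480.9, -26.6, 45.0]
orientation: [-90.0, 0.0, -84.0]
wrist_force: [-0.1, 0.6, 0.3]
finger_gap: 0.001
time: 7.8
tcp_pos: [480.9, -26.6, 44.0]
orientation: [-90.0, 0.0, -84.0]
wrist_force: [0.1, -0.9, -0.3]
finger_gap: -0.004
time: 8.0
tcp_pos: [480.9, -26.5, 43.0]
orientation: [-90.0, 0.0, -84.0]
wrist_force: [0.0, 0.8, -0.2]
finger_gap: 0.002
```

Run:
```python
from h import *
from plant import *
g=grab_frame("side"); o=get_obs(); print(proj(g,o["tcp_pos"]))
for h in(20,30,40):print(h,proj(g,o["tcp_pos"]+[0,0,h]))
cv2.imwrite("pics/s8.png",cv2.resize(g["frame"][160:240,310:410,::-1],None,fx=7,fy=7,interpolation=cv2.INTER_CUBIC))
```

```text
[[355.08724352 218.48008123]]
20 [[355.6805783 212.6584141]]
30 [[355.98467945 209.6746422 ]]
40 [[356.29390341 206.64060648]]
```

View pics/s8.png

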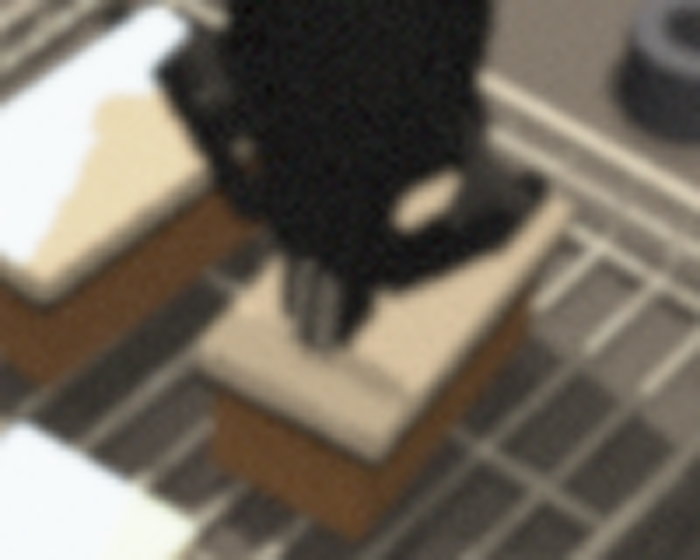

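```bash
python3 -m jog '[0,0,0,0,0.1,0,0, 0,0,0,0,0.1,0,0]'
python3 -m jog '[0,0,0,0,0.1,0,0, 0,0,0,0,0.1,0,0]'
python3 -m jog '[0,0,0,0,0.1,0,0, 0,0,0,0,0.1,0,0]'
```

```text
time: 8.25
tcp_pos: [480.9, -26.6, 42.0]
orientation: [-90.0, 0.0, -84.0]
wrist_force: [0.3, 0.5, -0.8]
finger_gap: 0.001
time: 8.45
tcp_pos: [480.8, -26.6, 41.0]
orientation: [-90.0, 0.0, -84.0]
wrist_force: [-0.8, -1.2, -0.2]
finger_gap: 0.003
time: 8.65
tcp_pos: [480.9, -26.6, 40.0]
orientation: [-90.0, 0.0, -84.0]
wrist_force: [0.6, 0.8, 0.2]
finger_gap: 0.001
```

```bash
python3 -m jog '[0,0,0,0,0.1,0,0, 0,0,0,0,0.1,0,0]'
python3 -m jog '[0,0,0,0,0.1,0,0, 0,0,0,0,0.1,0,0]'
python3 -m jog '[0,0,0,0,0.1,0,0, 0,0,0,0,0.1,0,0]'
python3 - <<'E'
from h import *
from plant import *
g=grab_frame("side"); o=get_obs(); print(proj(g,o["tcp_pos"]))
for h in(20,30,40):print(h,proj(g,o["tcp_pos"]+[0,0,h]))
cv2.imwrite("pics/s9.png",cv2.resize(g["frame"][160:240,310:410,::-1],None,fx=7,fy=7,interpolation=cv2.INTER_CUBIC))
E
```

```text
time: 8.85
tcp_pos: [480.9, -26.6, 39.0]
orientation: [-90.0, 0.0, -84.0]
wrist_force: [-0.3, 0.2, 0.2]
finger_gap: 0.002
time: 9.05
tcp_pos: [480.8, -26.6, 38.0]
orientation: [-90.0, 0.0, -84.0]
wrist_force: [-0.3, 0.2, 0.2]
finger_gap: -0.002
time: 9.25
tcp_pos: [480.9, -26.6, 37.4]
orientation: [-90.0, -0.0, -84.0]
wrist_force: [-1.8, 0.6, 7.0]
finger_gap: -0.002
[[354.88356961 220.08989958]]
20 [[355.47072771 214.32242977]]
30 [[355.77162789 211.36678166]]
40 [[356.07757248 208.36158398]]
```

View pics/s9.png

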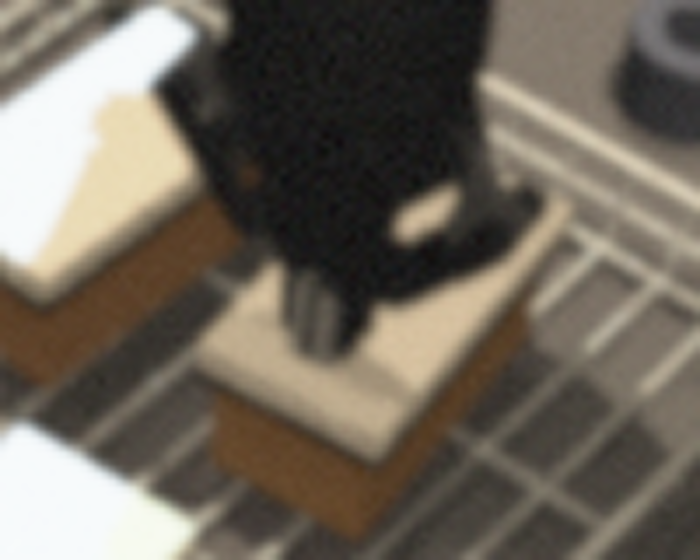

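Contact came suddenly at reported z ≈ 38, stiff (7 N), with no visible tilt of lid A. So the true tip height is about z + 37, and A looks solid. Next is lid C.

Run:
```python
from h import *
from plant import *
delta([*pt('C',42),60],-93)
```

```text
t 9.3 tcp [481.  -26.6  37.3] ori [-89.98  -0.   -84.  ] F [-2.02  0.02  7.86] gap 0.002
rot [-0.02  9.   -0.  ] shift cm [-0.466 -2.261 11.938]
```

```bash
python3 -m jog '[0,0,0,0,-1.2,0,0, 0,2,0,0,-2.2,3,0, 0,5,0,-0.3,-2.2,7,0, 0,9,0,-0.47,-2.2,10.5,0, 0,9,0,-0.47,-2.2,11.94,0, 0,9,0,-0.47,-1.2,11.94,0, 0,9,0,-0.47,-0.5,11.94,0, 0,9,0,-0.47,-0.5,11.94,0, 0,9,0,-0.47,-0.4,11.94,0]'
python3 -m jog '[0,0,0,0,0.05,0,0, 0,0,0,0,0.1,0,0, 0,0,0,0,0.1,0,0]'
python3 -m jog '[0,0,0,0,0.05,0,0, 0,0,0,0,0.1,0,0, 0,0,0,0,0.1,0,0]'
python3 -m jog '[0,0,0,0,0.05,0,0, 0,0,0,0,0.1,0,0, 0,0,0,0,0.1,0,0]'
```

```text
time: 10.2
tcp_pos: [598.6, -9.6, 41.1]
orientation: [-90.0, -0.0, -93.0]
wrist_force: [-0.3, 0.0, 0.1]
finger_gap: -0.001
time: 10.5
tcp_pos: [599.1, -9.5, 40.2]
orientation: [-90.0, 0.0, -93.0]
wrist_force: [-0.2, -0.4, -0.6]
finger_gap: -0.003
time: 10.8
tcp_pos: [599.1, -9.4, 39.0]
orientation: [-90.0, 0.0, -93.0]
wrist_force: [0.3, -0.5, -0.5]
finger_gap: -0.001
time: 11.1
tcp_pos: [599.1, -9.4, 38.1]
orientation: [-90.0, 0.0, -93.0]
wrist_force: [1.1, -0.5, 0.3]
finger_gap: 0.001
```

```bash
python3 -m jog '[0,0,0,0,0.05,0,0, 0,0,0,0,0.05,0,0]'
python3 -m jog '[0,0,0,0,0.05,0,0, 0,0,0,0,0.05,0,0]'
python3 - <<'E'
from h import *
from plant import *
g=grab_frame("side"); o=get_obs(); print(o["wrist_force"],o["tcp_pos"])
np.savez("sC.npz",**g)
cv2.imwrite("pics/s10.png",cv2.resize(g["frame"][140:240,270:390,::-1],None,fx=6,fy=6,interpolation=cv2.INTER_CUBIC))
E
```

```text
time: 11.3
tcp_pos: [599.1, -9.4, 37.6]
orientation: [-90.0, 0.0, -93.0]
wrist_force: [0.4, 0.3, -0.8]
finger_gap: -0.004
time: 11.5
tcp_pos: [599.1, -9.4, 37.0]
orientation: [-90.0, 0.0, -93.0]
wrist_force: [0.8, -0.3, 0.3]
finger_gap: 0.001
[-0.23301704  0.4121509   0.55251085] [599.15536097  -9.44138099  37.09530813]
```

View pics/s10.png

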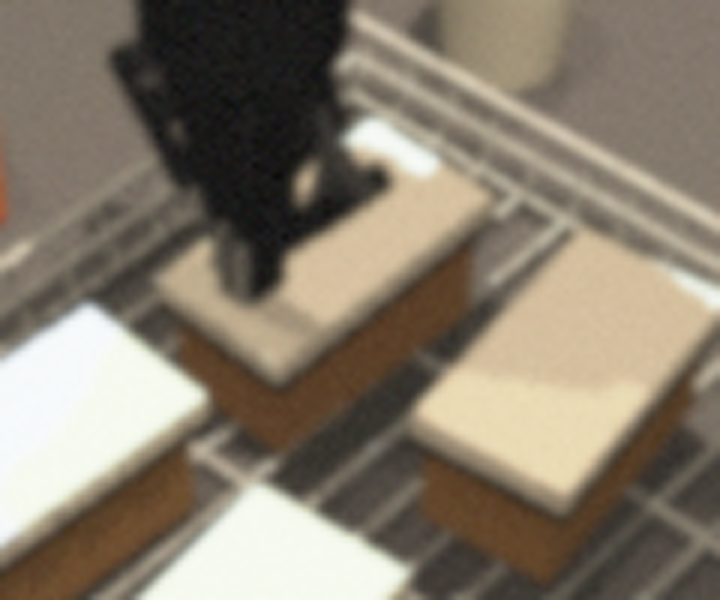

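```bash
python3 -m jog '[0,0,0,0,0.05,0,0, 0,0,0,0,0.05,0,0]'
python3 -m jog '[0,0,0,0,0.05,0,0, 0,0,0,0,0.05,0,0]'
python3 -m jog '[0,0,0,0,0.05,0,0, 0,0,0,0,0.05,0,0]'
```

```text
time: 11.75
tcp_pos: [599.1, -9.4, 36.6]
orientation: [-90.0, 0.0, -93.0]
wrist_force: [-0.7, 0.0, -0.6]
finger_gap: 0.001
time: 11.95
tcp_pos: [599.1, -9.4, 36.0]
orientation: [-90.0, 0.0, -93.0]
wrist_force: [-0.4, -0.4, -0.1]
finger_gap: 0.003
time: 12.15
tcp_pos: [599.2, -9.5, 35.7]
orientation: [-90.0, 0.0, -93.0]
wrist_force: [-0.6, 0.2, 2.1]
finger_gap: -0.002
```

```bash
python3 -m jog '[0,0,0,0,0.03,0,0, 0,0,0,0,0.03,0,0]'
python3 - <<'E'
from h import *
from plant import *
g=grab_frame("side"); o=get_obs(); print(o["wrist_force"],o["tcp_pos"])
np.savez("sC2.npz",**g)
a=dict(np.load("side0.npz"))["frame"][140:220,285:365,::-1]; b=g["frame"][140:220,285:365,::-1]
cv2.imwrite("pics/s11.png",cv2.resize(np.hstack([a,b]),None,fx=5,fy=5,interpolation=cv2.INTER_CUBIC))
E
```

```text
time: 12.35
tcp_pos: [599.3, -9.4, 35.5]
orientation: [-90.0, 0.0, -93.0]
wrist_force: [-1.2, 0.4, 6.0]
finger_gap: 0.003
[-1.5324097   0.72644297  6.54568941] [599.23855604  -9.43022059  35.54258255]
```

View pics/s11.png

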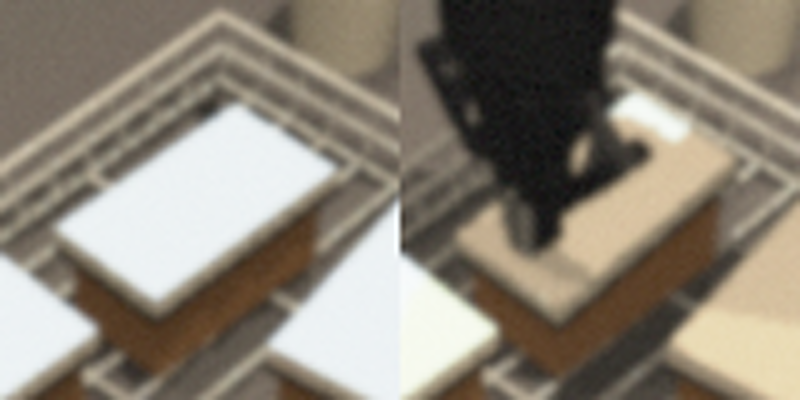

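Lid C's near corner dropped from (155,308) to (158,322) in the enlarged crop and its far corner rose, so **C (side-view pixel (324,180)) tips**. It also met resistance only 2 mm lower than A. The edges of lid A did not move. I'll release, check that C falls back level, and check the tip's lateral position.

```bash
python3 -m jog '[0,0,0,0,-0.5,0,0, 0,0,0,0,-1,0,0, 0,0,0,0,-1.5,0,0, 0,0,0,0,-1.5,0,0]'
python3 - <<'E'
from h import *
from plant import *
g=grab_frame("side"); o=get_obs(); print(o["wrist_force"],o["tcp_pos"],proj(g,[599.2,-9.4,72]),proj(g,[599.2,-9.4,35.5+50]))
delta([*pt('C',0),43],-93)
b=g["frame"][140:220,285:365,::-1]
a=dict(np.load("sC2.npz"))["frame"][140:220,285:365,::-1]
cv2.imwrite("pics/s12.png",cv2.resize(np.hstack([a,b]),None,fx=5,fy=5,interpolation=cv2.INTER_CUBIC))
E
```

```text
time: 12.8
tcp_pos: [599.5, -9.5, 51.1]
orientation: [-89.9, 0.0, -93.0]
wrist_force: [-0.4, 0.3, -0.6]
finger_gap: -0.002
[ 0.58873239 -0.45963418  0.15173639] [599.34427129  -9.45456213  50.6910531 ] [[311.29348765 188.89980209]] [[311.20705956 184.7728212 ]]
t 12.85 tcp [599.3  -9.5  50.7] ori [-8.997e+01  1.000e-02 -9.301e+01] F [ 0.59 -0.46  0.15] gap 0.002
rot [-0.03 -0.01 -0.01] shift cm [ 4.201  0.769 -0.014]
```

View pics/s12.png

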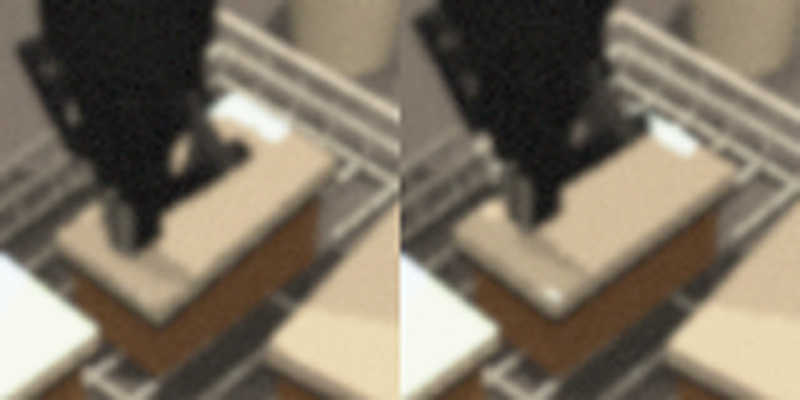

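After release the lid fell back level, and the fingertip lined up with the calibration at (311,189). Now the middle of lid C.

```bash
python3 -m jog '[0,0,0,2,0,0,0, 0,0,0,4.2,0,0,0, 0,0,0,4.2,0,0,0, 0,0,0,4.2,0.7,0,0, 0,0,0,4.2,0.9,0,0, 0,0,0,4.2,0.9,0,0]'
python3 -m jog '[0,0,0,0,0.05,0,0, 0,0,0,0,0.1,0,0, 0,0,0,0,0.1,0,0]'
python3 -m jog '[0,0,0,0,0.05,0,0, 0,0,0,0,0.1,0,0, 0,0,0,0,0.1,0,0]'
python3 -m jog '[0,0,0,0,0.05,0,0, 0,0,0,0,0.05,0,0]'
```

```text
time: 13.45
tcp_pos: [596.7, -50.5, 40.7]
orientation: [-90.1, 0.0, -93.0]
wrist_force: [0.1, -0.0, 1.0]
finger_gap: 0.0
time: 13.75
tcp_pos: [597.0, -51.2, 40.3]
orientation: [-90.0, 0.0, -93.0]
wrist_force: [0.7, -0.8, 0.4]
finger_gap: -0.003
time: 14.05
tcp_pos: [596.9, -51.4, 39.2]
orientation: [-90.0, 0.0, -93.0]
wrist_force: [0.4, -0.1, -0.4]
finger_gap: -0.0
time: 14.25
tcp_pos: [596.9, -51.4, 38.8]
orientation: [-90.0, 0.0, -93.0]
wrist_force: [-0.1, 0.0, 0.3]
finger_gap: 0.0
```

```bash
python3 -m jog '[0,0,0,0,0.05,0,0, 0,0,0,0,0.05,0,0]'
python3 -m jog '[0,0,0,0,0.05,0,0, 0,0,0,0,0.05,0,0]'
python3 -m jog '[0,0,0,0,0.05,0,0, 0,0,0,0,0.05,0,0]'
```

```text
time: 14.45
tcp_pos: [597.0, -51.4, 38.4]
orientation: [-90.0, 0.0, -93.0]
wrist_force: [-0.9, -0.4, 2.3]
finger_gap: 0.003
time: 14.65
tcp_pos: [597.0, -51.4, 38.1]
orientation: [-90.0, 0.0, -93.0]
wrist_force: [-1.8, 0.4, 6.5]
finger_gap: 0.001
time: 14.85
tcp_pos: [597.0, -51.4, 37.6]
orientation: [-90.0, 0.0, -93.0]
wrist_force: [-1.3, 0.1, 6.4]
finger_gap: 0.002
```

Contact came at about 38.5, and the lid is now yielding. Continuing.

```bash
python3 -m jog '[0,0,0,0,0.05,0,0, 0,0,0,0,0.1,0,0, 0,0,0,0,0.1,0,0]'
python3 -m jog '[0,0,0,0,0.05,0,0, 0,0,0,0,0.1,0,0, 0,0,0,0,0.1,0,0]'
python3 -m jog '[0,0,0,0,0.05,0,0, 0,0,0,0,0.1,0,0, 0,0,0,0,0.1,0,0]'
```

```text
time: 15.15
tcp_pos: [597.0, -51.4, 36.6]
orientation: [-90.0, 0.0, -93.0]
wrist_force: [-2.1, -0.4, 6.1]
finger_gap: -0.002
time: 15.45
tcp_pos: [597.0, -51.4, 35.6]
orientation: [-90.0, 0.0, -93.0]
wrist_force: [-1.6, 0.2, 6.3]
finger_gap: -0.0
time: 15.75
tcp_pos: [597.0, -51.4, 34.6]
orientation: [-90.0, 0.0, -93.0]
wrist_force: [-2.3, -0.6, 6.2]
finger_gap: -0.001
```

```bash
python3 -m jog '[0,0,0,0,0.05,0,0, 0,0,0,0,0.1,0,0, 0,0,0,0,0.1,0,0]'
python3 -m jog '[0,0,0,0,0.05,0,0, 0,0,0,0,0.05,0,0]'
python3 -m jog '[0,0,0,0,0.05,0,0, 0,0,0,0,0.05,0,0]'
```

```text
time: 16.05
tcp_pos: [597.0, -51.4, 33.6]
orientation: [-90.0, 0.0, -93.0]
wrist_force: [-1.2, 0.8, 6.5]
finger_gap: -0.001
time: 16.25
tcp_pos: [597.1, -51.4, 33.4]
orientation: [-90.0, 0.0, -93.0]
wrist_force: [-2.9, 0.3, 11.5]
finger_gap: -0.001
time: 16.45
tcp_pos: [597.1, -51.4, 33.3]
orientation: [-90.0, -0.0, -93.0]
wrist_force: [-6.3, 0.9, 20.5]
finger_gap: -0.002
```

```bash
python3 -m jog '[0,0,0,0,0,0,0, 0,0,0,0,0,0,0, 0,0,0,0,0,0,0]'
python3 - <<'E'
from h import *
from plant import *
g=grab_frame("side"); o=get_obs(); print(o["wrist_force"],o["tcp_pos"])
b=g["frame"][130:270,240:410,::-1]
a=dict(np.load("side0.npz"))["frame"][130:270,240:410,::-1]
cv2.imwrite("pics/s13.png",cv2.resize(np.vstack([a,b]),None,fx=4,fy=2.1*1,interpolation=cv2.INTER_CUBIC))
cv2.imwrite("pics/s14.png",cv2.resize(b,None,fx=4,fy=4,interpolation=cv2.INTER_CUBIC))
E
```

```text
time: 16.75
tcp_pos: [597.1, -51.4, 33.3]
orientation: [-90.0, -0.0, -93.0]
wrist_force: [-5.5, 0.8, 20.8]
finger_gap: -0.001
[-5.57083283 -0.26809097 19.94764778] [597.12021056 -51.39820331  33.31635905]
```

View pics/s14.png

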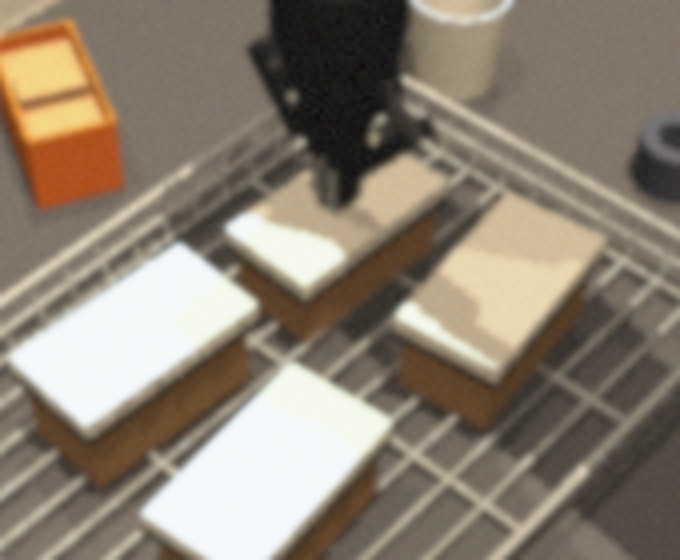

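Lid C is down and level, with the fingertips at its middle at crop (335,200). Force is steady at 20 N and the position isn't changing. The other lids are level and untouched. Handing in.

```bash
python3 -c "
from plant import *
print(sign_off())"
```

```text
the job is handed in; nothing more can be done
None
```

I found the rocking lid, pressed it fully down, and handed in at about 17 s with the shut fingers still holding it at about 20 N. It is the lid at about x = 597, y = -51 mm, called C in my notes. I never learned which lid number it is.

- **Finding it:** Pressed near one short end with about 6 N, C visibly tipped, and it fell back level when released. Lid A, at about (485, -66), gave a stiff 7 N contact and did not visibly tilt. I did not press the other two lids, B and D.
- **Pressing it down:** At its middle, C went down about 5 mm under a steady 6 N and then stopped hard. I had expected it to need more than 10 N. In the last picture it is level, the other lids look level and untouched, and the force and position were steady.
- **Disagreement in the height reading:** The real fingertips are about 37 mm above the reported TCP height. The pictures and the first contact both showed this, so I relied on contact, not the reported height. A side force of about 5.5 N remained at the wrist while holding, with no movement seen.

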